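# Pack the two sippy cups into the creche caddy

## Robot

A 6-joint arm with a two-finger parallel gripper is mounted at the origin on the work surface. World frame = base frame: x ahead of the robot, y to its left, z up, the work surface at z = 0. Lengths are in m, angles in rad, forces in N, time in s.
With the tool pointing down it reaches from about 0.25 to 0.8 m from the base axis. Payload 8.5 kg.
Tool frame: the origin (TCP) lies at the very end of the fingers, on their centre line; the grasp point (between the pads) lies 19 mm behind it (robot.grasp_offset is the distance from the TCP to the grasp point, in m); z points along the fingers, y is the line along which they close (so a half turn about z gives the same grasp; the last joint's range is limited). The gripper opens to 85 mm and grips with 20 to 120 N. Pads are 22 mm wide; open, the fingers measure 114 mm over their backs; the gripper's body (76 mm by 85 mm) begins 54 mm behind the grasp point. The pads swing forward as they close: fully open they stand 13 mm farther back than shut.
Start: joints at [-1.295, 0.238, -0.013, 1.319, 0, 1.571], TCP at [0.143, -0.505, 0.231] pointing down, gripper open.
Joint ranges: [-2.66, 2.66], [-1.03, 1.9], [-1.14, 1.46], [-1.82, 2.27], [-1.45, 1.34], [-3.14, 3.14]. Speed limits (rad/s): [2.22, 2.22, 2.79, 3.14, 3.14, 3.14].

## Interface

Orientations are given as a rotation vector (axis times angle).
In Python, from rig import robot, imaging, workorder gives the robot as it stands.
- The arm moves only by the tool carry_out, never from a script. Its argument "plan" is a list of rows, each an object with "dp": the shift along the tool's x, y, z each as a share of 2 cm, from -1 to 1, a list of three; "twist": the turn, a rotation vector about the tool's x, y, z each as a share of 0.12 rad, from -1 to 1, a list of three; "claw": the closure, from 0 (fully open) to 1 (shut). A call has 1 to 20 rows; each row shifts and turns the commanded pose from where the row before left it, along the tool's axes as they then stand; what a row does not reach is not made up. A row lasts 1/12 s, in which the tool goes at most 41.7 mm and 7.16 degrees, less where a joint would pass 70% of its speed; a pose out of reach is approached as far as the arm can. A call with a number of a shift or a turn outside -1 to 1 is refused whole. A call with a gripper value outside its range is refused whole. The fingers move at their own pace and stop on an object; the grip force is fixed at half the most. Time passes only in rows, so rows that do not move let the fingers close. It gives the time, the measured TCP pose, the force, the opening and the grip force at its end, in the units of the state.
- robot.state(): the state, without advancing time (a new reading comes with each control period).
- imaging.capture(name): name is "scene" or "side" or "wrist"; returns a dict with "pixels" (384x512x3 uint8, red, green, blue), "mtx" (3x3 intrinsics, pixels), "eye" and "rotation" of the camera in the world. Camera axes: x right, y down, z forward; pixel columns grow to the right and rows downward; lengths in m; the calibration is good to about 2 mm. The wrist camera is an equidistant fisheye: a pixel r from the principal point sees the ray r / f radians off the axis. A picture is of the moment at which its call begins. There is no depth.
- workorder.close_job(): hands the job in; it is judged then, once.
The state is a dict: "time_s": time; "qpos": joint angles; "joint_vel": joint speeds; "joint_efforts": joint torques, N m; "position": TCP position; "ee_rot": TCP orientation; "wrist_force": force on the tool from outside, world axes, zero at the start; "torque": the same for the moment, N m; "opening": finger opening in m; "gripper_force": force on a finger pad.
Only numpy, scipy, OpenCV 4.12 (cv2) and the standard library are available. Lean on these libraries where they do the work, as an engineer would, in place of code of your own. Each camera call takes 0.05 s, during which the arm holds its last target. There are 200 camera calls.

## Task

Pack the child's two sippy cups into the grey caddy: first stand the navy and the yellow cup upright, each wholly on the mat of its own colour, and only when both stand there close each with the lid of its own colour, pushed in until it sits level on the rim. Keep the cups upright throughout, and leave the green lid, the steel tumbler and the sugar pot where they are.

Things in the scene. Friction and masses are not known exactly. Their poses are not given: they have to be found in the camera images.
- caddy: grey open plastic caddy, fixed to the table, 130 mm (its x) by 250 mm (its y) by 36 mm high, walls and floor 4 mm, one thin divider of the same height across the middle making two compartments side by side along its y; the compartment centres are 61 mm either way from its centre along y. Origin: centre of its underside, on the table.
- mat_navy: navy blue round mat, 80 mm diameter, 3 mm thick, fixed in one of the caddy's two compartments; either mat may be in either. Origin: centre of its underside, which is 4 mm above the table; its top is 7 mm above the table.
- mat_yellow: yellow round mat, 80 mm diameter, 3 mm thick, fixed in one of the caddy's two compartments; either mat may be in either. Origin: centre of its underside, which is 4 mm above the table; its top is 7 mm above the table.
- cup_navy: navy blue plastic sippy cup body without handles, open at the top, standing upright. 80 mm tall, 56 mm outer diameter from 30 mm height up to the rim (tapering to 48 mm at the foot), wall 3 mm, so the mouth is 50 mm wide. About 70 g. Origin: centre of its underside, z up along its axis.
- cup_yellow: yellow plastic sippy cup body without handles, open at the top, standing upright. 80 mm tall, 56 mm outer diameter from 30 mm height up to the rim (tapering to 48 mm at the foot), wall 3 mm, so the mouth is 50 mm wide. About 70 g. Origin: centre of its underside, z up along its axis.
- lid_navy: navy blue sippy cup lid, 48 mm tall, 30 g, standing spout up on its plug. From below: tapered plug 14 mm deep (diameter 30 mm below, 45 mm above; enters a cup's mouth, self-centring), flange 60 mm across and 4 mm thick (rests on the cup's rim), central round spout 22 mm across, 30 mm high, to hold it by. Origin: centre of the plug's underside, z up; on a closed cup it lies 66 mm above the cup's underside.
- lid_yellow: yellow sippy cup lid, 48 mm tall, 30 g, standing spout up on its plug. From below: tapered plug 14 mm deep (diameter 30 mm below, 45 mm above; enters a cup's mouth, self-centring), flange 60 mm across and 4 mm thick (rests on the cup's rim), central round spout 22 mm across, 30 mm high, to hold it by. Origin: centre of the plug's underside, z up; on a closed cup it lies 66 mm above the cup's underside.
- lid_green: green lid of the same shape and size as the other two, with no cup of its colour; it does not belong in the caddy and stays where it is. Origin: centre of its underside.
- tumbler: bare steel tumbler without handle, as large as the sippy cups (80 mm tall, 56 mm across), open at the top; it does not belong in the caddy and stays where it is. Origin: centre of its underside.
- sugar_pot: white ceramic sugar pot with a closed blue hinged lid and a small round knob, 80 mm across and 78 mm tall; stays where it is. Origin: centre of its underside.

How it is judged:
By the outcome, as a careful person would: the job done as asked, in the order asked, and still so for the second after the job is handed in, with the robot touching nothing.
It also fails if it takes over 102 s, if anything falls off the work surface, if the arm or the gripper's body presses on something with over 40 N, if the wrist force passes 120 N, or if a joint passes its speed limit or range.

## Working session

There is one attempt and no reset: what is moved stays moved. The work goes in short steps, Python scripts to look and compute and a tool call to move; the robot and the scene stay as the last step left them, time stands still between calls to the robot, and variables do not carry over. Pictures are saved under pics/ and viewed, at most 14 in all, crops included, and the job is handed in when it is done.

Besides the shell and the picture viewer there is one more tool, called after ">>>" as name([rows], argument=value, ...), one row to a line, values as JSON. carry_out: Moves the arm, as the interface text tells. Shift numbers are shares of 2 cm and turn numbers shares of 0.12 rad, none past 1 either way. Its arguments: {"type":"object","properties":{"plan":{"type":"array","items":{"type":"object","properties":{"dp":{"type":"array","items":{"type":"number","minimum":-1,"maximum":1}},"twist":{"type":"array","items":{"type":"number","minimum":-1,"maximum":1}},"claw":{"type":"number"}}}}},"required":["plan"]}

```bash
mkdir -p pics; ls
python3 - <<'E'
from rig import robot, imaging
import cv2, numpy as np
s=robot.state(); print(s)
for n in("scene","side"):
    c=imaging.capture(n); print(n,c["mtx"],c["eye"],c["rotation"])
    cv2.imwrite(f"pics/{n}0.png",c["pixels"][:,:,::-1]); np.savez(f"{n}0.npz",**c)
E
```

```text
pics
{'time_s': 0.0, 'qpos': array([-1.29503488e+00,  2.38795859e-01, -1.42298245e-02,  1.31921849e+00,
       -1.63523334e-07,  1.57077617e+00]), 'joint_vel': array([ 2.05470847e-03, -1.68960581e-03,  4.80976093e-04,  5.77811258e-05,
       -1.34500570e-04, -1.14341789e-03]), 'joint_efforts': array([ 1.62871511e-04, -5.38781869e+01,  3.46439767e+01,  1.84492918e-02,
        2.70010923e-04, -8.73676598e-08]), 'position': array([ 0.1428349 , -0.50476913,  0.23067924]), 'ee_rot': array([-3.11035254e+00, -4.31628120e-01,  3.12673633e-04]), 'wrist_force': array([-0.31753602,  0.7201468 , -0.26401189]), 'torque': array([ 0.042629  ,  0.05616684, -0.00664339]), 'gripper_force': 0.0, 'opening': 0.0853074650041862}
scene [[371.11258745   0.         256.82789521]
 [  0.         371.11258745 188.97104211]
 [  0.           0.           1.        ]] [ 1.13710303 -0.32161414  0.71692851] [-2.06894683 -1.21974921  0.54365957]
side [[373.73285152   0.         260.03443133]
 [  0.         373.73285152 192.79918149]
 [  0.           0.           1.        ]] [ 0.34708086 -0.78277063  0.51354676] [-2.12077496  0.21532838 -0.14631376]
```

View pics/scene0.png

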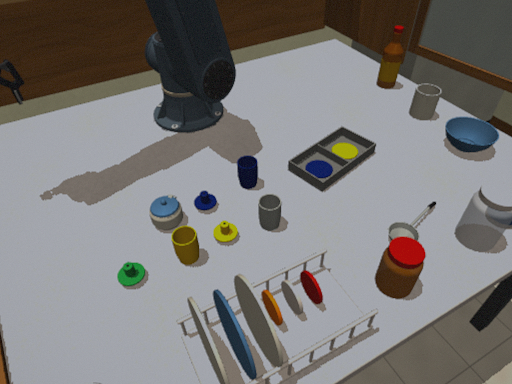

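View pics/side0.png

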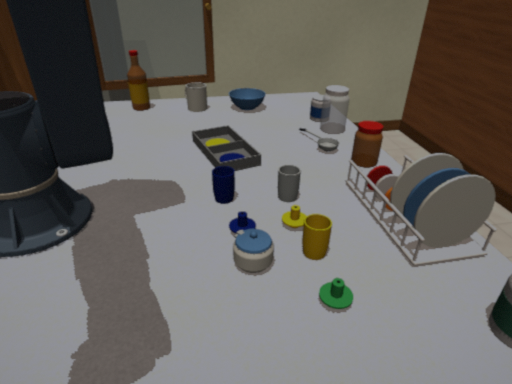

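The scene view shows the navy cup (248,172), yellow cup (186,245), navy lid (205,200), yellow lid (225,232), tumbler (270,212) and sugar pot (166,212). The mats are navy (319,169) and yellow (345,151). The side view agrees. Next I'll measure the coloured blobs.

```bash
cat > h.py <<'E'
import numpy as np, cv2
from scipy.spatial.transform import Rotation as R
HSV={"navy":((112,150,30),(128,255,255)),"yellow":((22,150,60),(34,255,255)),"ycup":((18,150,60),(34,255,255)),"green":((45,120,40),(85,255,255))}
def blobs(px,col,mn=60):
    m=cv2.inRange(cv2.cvtColor(px,cv2.COLOR_RGB2HSV),*HSV[col])
    m=cv2.morphologyEx(m,cv2.MORPH_CLOSE,np.ones((3,3),np.uint8))
    n,_,st,ce=cv2.connectedComponentsWithStats(m)
    return [(st[i],ce[i]) for i in range(1,n) if st[i][4]>=mn],m
def ray(c,uv,fish=False):
    K=c["mtx"]; d=np.array([(uv[0]-K[0,2])/K[0,0],(uv[1]-K[1,2])/K[1,1],1.])
    if fish:
        r=np.hypot(d[0],d[1]); d=np.array([d[0]/r*np.sin(r),d[1]/r*np.sin(r),np.cos(r)]) if r>1e-9 else np.array([0,0,1.])
    rot=np.asarray(c["rotation"]); M=R.from_rotvec(rot).as_matrix() if rot.shape==(3,) else rot
    return M@d
def onz(c,uv,z,fish=False):
    d=ray(c,uv,fish); e=np.asarray(c["eye"]); return e+d*(z-e[2])/d[2]
E
python3 - <<'E'
from h import *
for n in("scene","side"):
    c=dict(np.load(n+"0.npz")); 
    for col in("navy","yellow","ycup","green"):
        for st,ce in blobs(c["pixels"],col)[0]:
            b=(st[0]+st[2]/2-.5,st[1]+st[3]/2-.5)
            print(n,col,st,*[(z,onz(c,b,z)[:2].round(3)) for z in(.007,.016,.04)])
E
```

```text
scene navy [238 156  19  32 524] (0.007, array([0.4  , 0.031])) (0.016, array([0.41 , 0.026])) (0.04, array([0.435, 0.014]))
scene navy [306 161  27  17 338] (0.007, array([0.495, 0.218])) (0.016, array([0.503, 0.212])) (0.04, array([0.525, 0.193]))
scene navy [195 191  21  19 284] (0.007, array([ 0.448, -0.121])) (0.016, array([ 0.457, -0.124])) (0.04, array([ 0.48 , -0.131]))
scene yellow [379  63  21  18 205] (0.007, array([0.137, 0.819])) (0.016, array([0.15 , 0.805])) (0.04, array([0.184, 0.766]))
scene yellow [332 143  26  16 315] (0.007, array([0.462, 0.337])) (0.016, array([0.471, 0.329])) (0.04, array([0.493, 0.307]))
scene yellow [214 221  24  21 378] (0.007, array([ 0.573, -0.119])) (0.016, array([ 0.58 , -0.121])) (0.04, array([ 0.599, -0.128]))
scene yellow [172 226  27  39 790] (0.007, array([ 0.565, -0.222])) (0.016, array([ 0.572, -0.223])) (0.04, array([ 0.591, -0.227]))
scene ycup [378  58  24  25 377] (0.007, array([0.128, 0.83 ])) (0.016, array([0.141, 0.815])) (0.04, array([0.175, 0.776]))
scene ycup [332 143  26  16 315] (0.007, array([0.462, 0.337])) (0.016, ar
[... 897 characters left out ...]
rray([0.455, 0.321])) (0.04, array([0.45 , 0.267]))
side yellow [ 282  206   50   53 1351] (0.007, array([ 0.595, -0.169])) (0.016, array([ 0.59, -0.18])) (0.04, array([ 0.579, -0.209]))
side ycup [128  83  21  21 326] (0.007, array([0.176, 0.916])) (0.016, array([0.179, 0.886])) (0.04, array([0.188, 0.805]))
side ycup [206 139  23   7 113] (0.007, array([0.457, 0.341])) (0.016, array([0.455, 0.321])) (0.04, array([0.45 , 0.267]))
side ycup [ 282  206   50   54 1395] (0.007, array([ 0.594, -0.17 ])) (0.016, array([ 0.59 , -0.181])) (0.04, array([ 0.578, -0.21 ]))
side green [320 279  33  30 704] (0.007, array([ 0.591, -0.35 ])) (0.016, array([ 0.586, -0.358])) (0.04, array([ 0.575, -0.378]))
```

Run:
```python
from h import *
for n,p,t in(("scene",(166,212),(270,212)),("side",(254,250),(289,184))):
    c=dict(np.load(n+"0.npz"))
    print(n,onz(c,p,.039).round(3),onz(c,t,.04).round(3))
from rig import robot
s=robot.state(); M=R.from_rotvec(s["ee_rot"]).as_matrix(); print(M.round(3))
for n,p in dict(navycup=(.435,.014,.23)).items(): print((M.T@(np.array(p)-s["position"])/.02).round(2))
```

```text
scene [ 0.47  -0.232  0.039] [ 0.598 -0.006  0.04 ]
side [ 0.462 -0.242  0.039] [ 0.597 -0.015  0.04 ]
[[ 0.962  0.272 -0.   ]
 [ 0.272 -0.962  0.001]
 [ 0.    -0.001 -1.   ]]
[ 21.12 -20.98   0.06]
```

>>> carry_out([
  {"dp":[1,-1,0]},
  {"dp":[1,-1,0]},
  {"dp":[1,-1,0]},
  {"dp":[1,-1,0]},
  {"dp":[1,-1,0]},
  {"dp":[1,-1,0]},
  {"dp":[1,-1,0]},
  {"dp":[1,-1,0]},
  {"dp":[1,-1,0]},
  {"dp":[1,-1,0]},
  {"dp":[1,-1,0]},
  {"dp":[1,-1,0]},
  {"dp":[1,-1,0]},
  {"dp":[1,-1,0]},
  {"dp":[1,-1,0]},
  {"dp":[1,-1,0]},
  {"dp":[1,-1,0]},
  {"dp":[1,-1,0]},
  {"dp":[1,-1,0]},
  {"dp":[0,0,0]},
])

```text
$.plan[0]: bad value
```

Run:
```python
from h import *
from rig import robot, imaging
s=robot.state(); c=imaging.capture("wrist"); np.savez("w0.npz",**c)
print(s["time_s"],s["position"],s["ee_rot"],c["eye"],c["rotation"],c["mtx"])
cv2.imwrite("pics/w0.png",c["pixels"][:,:,::-1])
```

```text
0.1 [ 0.14287679 -0.50478901  0.23073619] [-3.11046773e+00 -4.31712463e-01  2.63770071e-04] [ 0.22274735 -0.48210935  0.37482214] [ 2.28315881 -1.7278442  -0.29019341] [[297.31863964   0.         258.24917344]
 [  0.         297.31863964 190.98566717]
 [  0.           0.           1.        ]]
```

View pics/w0.png

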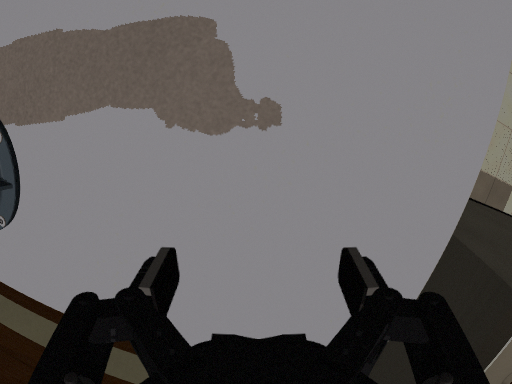

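The wrist camera shows only bare table at the start pose, with the fingers at (160,270) and (355,270). The call was refused, so every row needs all its fields.

>>> carry_out([
  {"dp":[1,-1,0],"twist":[0,0,0],"claw":0},
  {"dp":[1,-1,0],"twist":[0,0,0],"claw":0},
  {"dp":[1,-1,0],"twist":[0,0,0],"claw":0},
  {"dp":[1,-1,0],"twist":[0,0,0],"claw":0},
  {"dp":[1,-1,0],"twist":[0,0,0],"claw":0},
  {"dp":[1,-1,0],"twist":[0,0,0],"claw":0},
  {"dp":[1,-1,0],"twist":[0,0,0],"claw":0},
  {"dp":[1,-1,0],"twist":[0,0,0],"claw":0},
  {"dp":[1,-1,0],"twist":[0,0,0],"claw":0},
  {"dp":[1,-1,0],"twist":[0,0,0],"claw":0},
  {"dp":[1,-1,0],"twist":[0,0,0],"claw":0},
  {"dp":[1,-1,0],"twist":[0,0,0],"claw":0},
  {"dp":[1,-1,0],"twist":[0,0,0],"claw":0},
  {"dp":[1,-1,0],"twist":[0,0,0],"claw":0},
  {"dp":[1,-1,0],"twist":[0,0,0],"claw":0},
  {"dp":[1,-1,0],"twist":[0,0,0],"claw":0},
  {"dp":[1,-1,0],"twist":[0,0,0],"claw":0},
  {"dp":[1,-1,0],"twist":[0,0,0],"claw":0},
  {"dp":[0,0,0],"twist":[0,0,0],"claw":0},
  {"dp":[0,0,0],"twist":[0,0,0],"claw":0},
])

```text
time_s: 1.82
position: [0.3915, -0.0596, 0.231]
ee_rot: [-3.111, -0.437, 0.001]
wrist_force: [-0.6, -0.4, 0.3]
opening: 0.0854
gripper_force: 0.0
```

Run:
```python
from h import *
from rig import robot, imaging
s=robot.state(); c=imaging.capture("wrist"); np.savez("w1.npz",**c)
print(s["time_s"],s["position"],s["ee_rot"],c["eye"])
cv2.imwrite("pics/w1.png",c["pixels"][:,:,::-1])
```

```text
1.8167 [ 0.39153304 -0.05960292  0.23104912] [-3.11087251e+00 -4.36769587e-01  1.15648320e-03] [ 0.47141766 -0.03648349  0.375071  ]
```

View pics/w1.png

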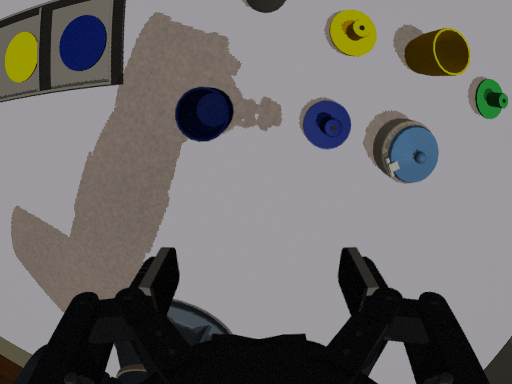

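The wrist view shows everything: navy cup (205,114), yellow cup rim (452,53), navy lid (327,124), yellow lid (353,33), navy mat (83,43) and yellow mat (21,57). I'll fit the circles on their known heights.

```bash
cat >> h.py <<'E'
from scipy.optimize import least_squares
def fit(c,mask,z,r,outer=False):
    cn=max(cv2.findContours(mask,cv2.RETR_EXTERNAL,cv2.CHAIN_APPROX_NONE)[0],key=cv2.contourArea)[:,0]
    P=np.array([onz(c,p,z,True)[:2] for p in cn]); e=np.asarray(c["eye"])[:2]
    m=P.mean(0)
    if outer: u=(m-e)/np.linalg.norm(m-e); t=(P-e)@u; P=P[t>t.max()-r]
    g=least_squares(lambda q:np.hypot(*(P-q).T)-r,m,loss="soft_l1",f_scale=.001)
    h=least_squares(lambda q:np.hypot(*(P-q[:2]).T)-q[2],[*m,r],loss="soft_l1",f_scale=.001)
    return g.x,h.x
def comp(c,col,uv):
    n,L=cv2.connectedComponents(blobs(c["pixels"],col)[1]); return (L==L[int(uv[1]),int(uv[0])]).astype(np.uint8)
E
python3 - <<'E'
from h import *
c=dict(np.load("w1.npz"))
for nm,col,uv,z,r,o in(("cupN","navy",(205,114),.08,.028,1),("cupY","ycup",(452,53),.08,.028,1),("lidN","navy",(318,118),.018,.03,0),("lidY","yellow",(343,36),.018,.03,0),("matN","navy",(83,43),.007,.04,0),("matY","yellow",(21,57),.007,.04,0)):
    m=comp(c,col,uv); print(nm,m.sum(),*[a.round(4) for a in fit(c,m,z,r,o)])
E
```

```text
cupN 1228 [0.437  0.0108] [0.4359 0.0123 0.0266]
cupY 192876 [-0.419  0.478] [469.7103 411.7896 624.6382]
lidN 1635 [ 0.4584 -0.1275] [ 0.4584 -0.1274  0.0288]
lidY 1583 [ 0.5795 -0.1248] [ 0.5795 -0.1248  0.0295]
matN 1998 [0.489  0.2189] [0.489  0.2188 0.0392]
matY 1304 [0.4583 0.3377] [0.4583 0.3379 0.0391]
```

>>> carry_out([
  {"dp":[0.8,-0.7,0],"twist":[0,0,0],"claw":0},
  {"dp":[0.8,-0.7,0],"twist":[0,0,0],"claw":0},
  {"dp":[0.8,-0.7,0],"twist":[0,0,0],"claw":0},
  {"dp":[0.75,-0.75,0],"twist":[0,0,0],"claw":0},
  {"dp":[0,0,1],"twist":[0,0,0],"claw":0},
  {"dp":[0,0,1],"twist":[0,0,0],"claw":0},
  {"dp":[0,0,1],"twist":[0,0,0],"claw":0},
  {"dp":[0,0,1],"twist":[0,0,0],"claw":0},
  {"dp":[0,0,1],"twist":[0,0,0],"claw":0},
  {"dp":[0,0,1],"twist":[0,0,0],"claw":0},
  {"dp":[0,0,0],"twist":[0,0,0],"claw":0},
  {"dp":[0,0,0],"twist":[0,0,0],"claw":0},
])

```text
time_s: 2.87
position: [0.4355, 0.0103, 0.1111]
ee_rot: [-3.112, -0.429, 0.003]
wrist_force: [1.0, -0.5, 0.5]
opening: 0.0854
gripper_force: 0.0
```

Run:
```python
from h import *
from rig import robot, imaging
c=imaging.capture("wrist"); np.savez("w2.npz",**c)
cv2.imwrite("pics/w2.png",c["pixels"][:,:,::-1])
```

```text
(no output)
```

View pics/w2.png

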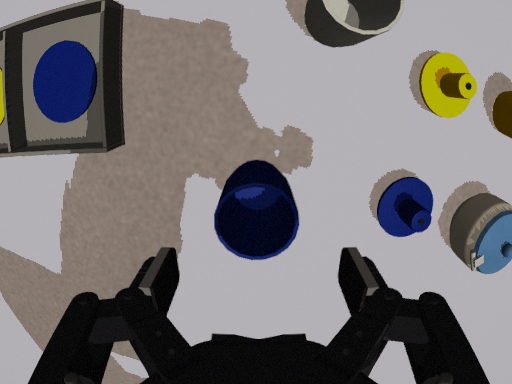

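The navy cup's rim is centred near (257,217), midway between the fingers. I'll compute its offset.

Run:
```python
from h import *
from rig import robot
c=dict(np.load("w2.npz")); print(onz(c,(256.5,217),.08,True), *fit(c,comp(c,"navy",(256,230)),.08,.028,1))
s=robot.state(); M=R.from_rotvec(s["ee_rot"]).as_matrix()
print(s["position"],(M.T@(onz(c,(256.5,217),.08,True)-s["position"]))/.02)
```

```text
[0.43981326 0.01301125 0.08      ] [0.43673324 0.01241967] [0.43551638 0.01209387 0.02699288]
[0.43635679 0.01054453 0.11193169] [ 0.20013204 -0.07185547  1.59654188]
```

>>> carry_out([
  {"dp":[0.1,-0.05,1],"twist":[0,0,0],"claw":0},
  {"dp":[0,0,1],"twist":[0,0,0],"claw":0},
  {"dp":[0,0,1],"twist":[0,0,0],"claw":0},
  {"dp":[0,0,0.5],"twist":[0,0,0],"claw":0},
  {"dp":[0,0,0],"twist":[0,0,0],"claw":0},
  {"dp":[0,0,0],"twist":[0,0,0],"claw":1},
  {"dp":[0,0,0],"twist":[0,0,0],"claw":1},
  {"dp":[0,0,0],"twist":[0,0,0],"claw":1},
  {"dp":[0,0,0],"twist":[0,0,0],"claw":1},
  {"dp":[0,0,0],"twist":[0,0,0],"claw":1},
  {"dp":[0,0,0],"twist":[0,0,0],"claw":1},
  {"dp":[0,0,0],"twist":[0,0,0],"claw":1},
  {"dp":[0,0,0],"twist":[0,0,0],"claw":1},
])

```text
time_s: 4.0
position: [0.4393, 0.0128, 0.0431]
ee_rot: [3.111, 0.432, 0.005]
wrist_force: [-1.3, -0.0, 9.1]
opening: 0.0551
gripper_force: 62.0
```

>>> carry_out([
  {"dp":[0,0,-0.5],"twist":[0,0,0],"claw":1},
  {"dp":[0,0,-1],"twist":[0,0,0],"claw":1},
  {"dp":[0,0,-1],"twist":[0,0,0],"claw":1},
  {"dp":[0,0,-1],"twist":[0,0,0],"claw":1},
  {"dp":[0,0,-1],"twist":[0,0,0],"claw":1},
  {"dp":[0,-0.5,-0.5],"twist":[0,0,0],"claw":1},
  {"dp":[0,-1,0],"twist":[0,0,0],"claw":1},
  {"dp":[0,-1,0],"twist":[0,0,0],"claw":1},
  {"dp":[0,-1,0],"twist":[0,0,0],"claw":1},
  {"dp":[0,-1,0],"twist":[0,0,0],"claw":1},
  {"dp":[0,-0.5,0],"twist":[0,0,0],"claw":1},
  {"dp":[0,0,0],"twist":[0,0,0],"claw":1},
  {"dp":[0,0,0],"twist":[0,0,0],"claw":1},
])

```text
time_s: 5.08
position: [0.4111, 0.1092, 0.1419]
ee_rot: [3.111, 0.434, 0.002]
wrist_force: [-0.3, -0.7, -1.3]
opening: 0.0548
gripper_force: 63.4
```

Run:
```python
from h import *
from rig import robot, imaging
c=imaging.capture("wrist"); np.savez("w3.npz",**c)
cv2.imwrite("pics/w3.png",c["pixels"][:,:,::-1]); 
for b in blobs(c["pixels"],"navy",200)[0]+blobs(c["pixels"],"yellow",200)[0]: print(b)
c2=dict(np.load("w2.npz")); print(fit(c2,comp(c2,"navy",(64,80)),.007,.04))
```

```text
(array([ 131,   33,   80,   82, 5054], dtype=int32), array([170.49149189,  73.29600317]))
(array([ 446,  175,   42,   48, 1468], dtype=int32), array([466.03474114, 199.10558583]))
(array([  197,   191,   123,   145, 13038], dtype=int32), array([258.55261543, 268.32420617]))
(array([  38,   48,   58,   73, 3301], dtype=int32), array([66.45471069, 83.90427143]))
(array([ 480,   76,   32,   52, 1365], dtype=int32), array([496.37142857, 101.22637363]))
(array([0.48881989, 0.21922506]), array([0.48883176, 0.21917374, 0.03947832]))
```

View pics/w3.png

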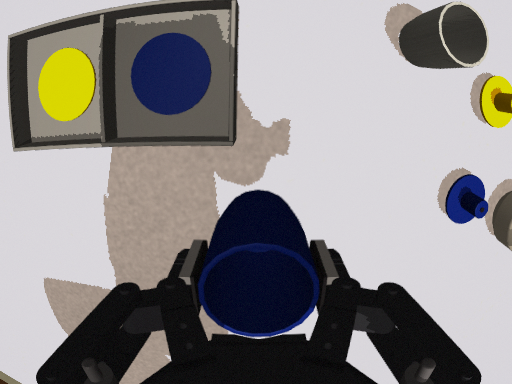

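The navy cup is held upright with its rim at (258,289). The navy mat is at (171,73) and the yellow mat at (66,84).

Run:
```python
from h import *
from rig import robot
c=dict(np.load("w3.npz")); s=robot.state(); M=R.from_rotvec(s["ee_rot"]).as_matrix(); p=s["position"]
cup=onz(c,(258.5,289),p[2]+.037,True); print(p,cup,M.T@(cup-p))
for col,uv in(("navy",(171,73)),("yellow",(66,84))):
    g=fit(c,comp(c,col,uv),.007,.04); print(col,g,(M.T@np.array([*(g[0]-p[:2]),0])/.02).round(2))
```

```text
[0.41112717 0.10876722 0.14175231] [0.41057995 0.10921948 0.17875231] [-0.00037648 -0.00057432 -0.03700044]
navy (array([0.48875197, 0.21889722]), array([0.48876574, 0.21887057, 0.03925063])) [ 5.24 -4.24  0.  ]
yellow (array([0.45816568, 0.33718165]), array([0.45816491, 0.33717381, 0.03985254])) [  5.38 -10.35   0.  ]
```

>>> carry_out([
  {"dp":[0.87,-0.7,0],"twist":[0,0,0],"claw":1},
  {"dp":[0.87,-0.7,0],"twist":[0,0,0],"claw":1},
  {"dp":[0.87,-0.7,0],"twist":[0,0,0],"claw":1},
  {"dp":[0.87,-0.7,0],"twist":[0,0,0],"claw":1},
  {"dp":[0.87,-0.7,0],"twist":[0,0,0],"claw":1},
  {"dp":[0.87,-0.7,0],"twist":[0,0,0],"claw":1},
  {"dp":[0,0,0.9],"twist":[0,0,0],"claw":1},
  {"dp":[0,0,0.9],"twist":[0,0,0],"claw":1},
  {"dp":[0,0,0.9],"twist":[0,0,0],"claw":1},
  {"dp":[0,0,0.8],"twist":[0,0,0],"claw":1},
  {"dp":[0,0,0.4],"twist":[0,0,0],"claw":1},
  {"dp":[0,0,0.3],"twist":[0,0,0],"claw":1},
  {"dp":[0,0,0],"twist":[0,0,0],"claw":1},
  {"dp":[0,0,0],"twist":[0,0,0],"claw":1},
  {"dp":[0,0,0],"twist":[0,0,0],"claw":1},
])

```text
time_s: 6.38
position: [0.4991, 0.1855, 0.059]
ee_rot: [-3.058, -0.516, 0.005]
wrist_force: [1.1, 15.9, -3.8]
opening: 0.0547
gripper_force: 63.6
```

>>> carry_out([
  {"dp":[0,0,-0.5],"twist":[0,0,0],"claw":1},
  {"dp":[0,0,-0.9],"twist":[0,0,0],"claw":1},
  {"dp":[0,0,-0.9],"twist":[0,0,0],"claw":1},
  {"dp":[0,0,-0.9],"twist":[0,0,0],"claw":1},
  {"dp":[0,0,0],"twist":[0,0,0],"claw":1},
  {"dp":[0,0,0],"twist":[0,0,0],"claw":1},
])

```text
time_s: 6.88
position: [0.4995, 0.1803, 0.1231]
ee_rot: [-3.066, -0.513, 0.006]
wrist_force: [-1.1, -0.2, -0.9]
opening: 0.0545
gripper_force: 65.9
```

Run:
```python
from h import *
from rig import robot, imaging
c=imaging.capture("wrist"); np.savez("w4.npz",**c)
print(robot.state())
cv2.imwrite("pics/w4.png",c["pixels"][:,:,::-1])
```

```text
{'time_s': 6.9333, 'qpos': array([ 0.32728935,  0.30698625, -0.20730743,  1.05655635,  0.03354965,
        3.13692871]), 'joint_vel': array([ 0.00599796,  0.01271988, -0.01778636, -0.00561117,  0.00245106,
        0.00189473]), 'joint_efforts': array([-2.50660587e-02, -5.80989397e+01,  3.31230640e+01,  7.26561458e-02,
        1.39869433e-01, -1.16502901e-02]), 'position': array([0.49874121, 0.18019015, 0.12217945]), 'ee_rot': array([-3.06575763, -0.51356742,  0.00845825]), 'wrist_force': array([-0.23879565,  0.23424901, -1.14592358]), 'torque': array([-0.04832158, -0.01919461,  0.0403724 ]), 'gripper_force': 65.97176275823585, 'opening': 0.054573510211998875}
```

View pics/w4.png

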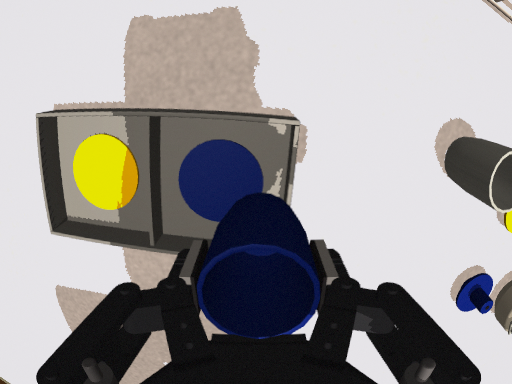

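q6 sits at its limit (3.137 rad), so the last joint stopped the move. The cup is still held upright with its rim at (258,290). I'll turn the yaw by about +0.7 rad to free it.

>>> carry_out([
  {"dp":[0,0,0],"twist":[0,0,-0.9],"claw":1},
  {"dp":[0,0,0],"twist":[0,0,-0.9],"claw":1},
  {"dp":[0,0,0],"twist":[0,0,-0.9],"claw":1},
  {"dp":[0,0,0],"twist":[0,0,-0.9],"claw":1},
  {"dp":[0,0,0],"twist":[0,0,-0.9],"claw":1},
  {"dp":[0,0,0],"twist":[0,0,-0.9],"claw":1},
  {"dp":[0,0,0],"twist":[0,0,-0.9],"claw":1},
  {"dp":[0,0,0],"twist":[0,0,0],"claw":1},
  {"dp":[0,0,0],"twist":[0,0,0],"claw":1},
  {"dp":[0,0,0],"twist":[0,0,0],"claw":1},
])

```text
time_s: 7.77
position: [0.4981, 0.1807, 0.1217]
ee_rot: [-2.662, -1.605, -0.009]
wrist_force: [-0.6, 0.4, -0.8]
opening: 0.0548
gripper_force: 66.0
```

```bash
cat > go.py <<'E'
import sys
from h import *
from rig import robot
s=robot.state(); M=R.from_rotvec(s["ee_rot"]).as_matrix(); p=s["position"]
t=np.array([float(a) for a in sys.argv[1:4]])
print("t",s["time_s"],"pos",p.round(4),"q6",s["qpos"][5].round(2),"yaw",np.arctan2(M[1,0],M[0,0]).round(3),"tilt z",M[:,2].round(4),"steps",(M.T@(t-p)/.02).round(2))
E
python3 go.py .489 .219 .0505
```

```text
t 7.7667 pos [0.4981 0.1807 0.1217] q6 2.38 yaw 1.085 tilt z [-0.0123  0.0314 -0.9994] steps [ 1.4  -1.2   3.63]
```

>>> carry_out([
  {"dp":[0.7,-0.6,0],"twist":[-0.21,-0.18,0],"claw":1},
  {"dp":[0.7,-0.6,0],"twist":[0,0,0],"claw":1},
  {"dp":[0,0,0],"twist":[0,0,0],"claw":1},
  {"dp":[0,0,0],"twist":[0,0,0],"claw":1},
  {"dp":[0,0,0],"twist":[0,0,0],"claw":1},
])

```text
time_s: 8.18
position: [0.49, 0.2166, 0.1229]
ee_rot: [-2.688, -1.626, -0.002]
wrist_force: [0.9, -0.7, -0.4]
opening: 0.0545
gripper_force: 66.0
```

```bash
python3 go.py .489 .219 .0505
python3 - <<'E'
from h import *
from rig import robot, imaging
c=imaging.capture("wrist"); np.savez("w5.npz",**c)
cv2.imwrite("pics/w5.png",c["pixels"][:,:,::-1])
E
```

```text
t 8.1833 pos [0.49   0.2166 0.1229] q6 2.47 yaw 1.088 tilt z [ 8.e-04  7.e-04 -1.e+00] steps [ 0.08 -0.1   3.62]
```

View pics/w5.png

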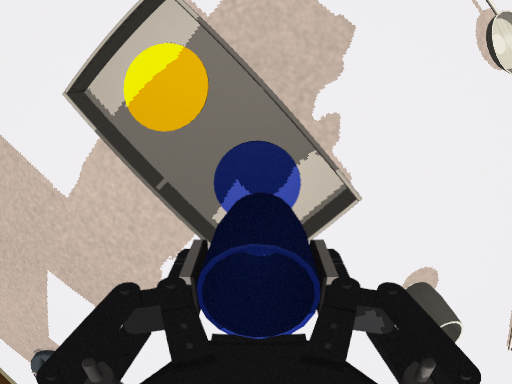

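The cup is still upright in the grip (rim at 258,290), and the navy mat below it is at (257,182). Lowering now.

>>> carry_out([
  {"dp":[0.08,-0.1,0.9],"twist":[0,0,0],"claw":1},
  {"dp":[0,0,0.9],"twist":[0,0,0],"claw":1},
  {"dp":[0,0,0.9],"twist":[0,0,0],"claw":1},
  {"dp":[0,0,0.5],"twist":[0,0,0],"claw":1},
  {"dp":[0,0,0.2],"twist":[0,0,0],"claw":1},
  {"dp":[0,0,0.1],"twist":[0,0,0],"claw":1},
  {"dp":[0,0,0.1],"twist":[0,0,0],"claw":1},
  {"dp":[0,0,0],"twist":[0,0,0],"claw":1},
  {"dp":[0,0,0],"twist":[0,0,0],"claw":1},
])

```text
time_s: 8.98
position: [0.4896, 0.2195, 0.0517]
ee_rot: [-2.687, -1.627, -0.004]
wrist_force: [0.2, 0.9, -0.5]
opening: 0.0549
gripper_force: 66.0
```

>>> carry_out([
  {"dp":[0,0,0.08],"twist":[0,0,0],"claw":1},
  {"dp":[0,0,0],"twist":[0,0,0],"claw":1},
  {"dp":[0,0,0],"twist":[0,0,0],"claw":1},
])

```text
time_s: 9.23
position: [0.4892, 0.2195, 0.0497]
ee_rot: [-2.687, -1.627, -0.003]
wrist_force: [-0.4, -1.0, 0.1]
opening: 0.055
gripper_force: 66.0
```

>>> carry_out([
  {"dp":[0,0,0.05],"twist":[0,0,0],"claw":1},
  {"dp":[0,0,0],"twist":[0,0,0],"claw":1},
  {"dp":[0,0,0],"twist":[0,0,0],"claw":1},
])

```text
time_s: 9.48
position: [0.4891, 0.2194, 0.0484]
ee_rot: [-2.687, -1.627, -0.002]
wrist_force: [1.2, 0.1, -0.3]
opening: 0.0544
gripper_force: 66.0
```

>>> carry_out([
  {"dp":[0,0,0.05],"twist":[0,0,0],"claw":1},
  {"dp":[0,0,0.05],"twist":[0,0,0],"claw":1},
  {"dp":[0,0,0],"twist":[0,0,0],"claw":1},
  {"dp":[0,0,0],"twist":[0,0,0],"claw":1},
])

```text
time_s: 9.82
position: [0.4893, 0.2194, 0.0478]
ee_rot: [-2.687, -1.627, -0.004]
wrist_force: [-3.6, -2.8, 14.7]
opening: 0.0548
gripper_force: 66.6
```

Contact at 15 N, so the cup is down. I'll release and rise.

>>> carry_out([
  {"dp":[0,0,-0.04],"twist":[0,0,0],"claw":1},
  {"dp":[0,0,0],"twist":[0,0,0],"claw":0},
  {"dp":[0,0,0],"twist":[0,0,0],"claw":0},
  {"dp":[0,0,0],"twist":[0,0,0],"claw":0},
  {"dp":[0,0,0],"twist":[0,0,0],"claw":0},
  {"dp":[0,0,0],"twist":[0,0,0],"claw":0},
  {"dp":[0,0,-0.5],"twist":[0,0,0],"claw":0},
  {"dp":[0,0,-1],"twist":[0,0,0],"claw":0},
  {"dp":[0,0,-1],"twist":[0,0,0],"claw":0},
  {"dp":[0,0,-1],"twist":[0,0,0],"claw":0},
  {"dp":[0,0,-1],"twist":[0,0,0],"claw":0},
  {"dp":[0,0,-1],"twist":[0,0,0],"claw":0},
  {"dp":[0,0,-1],"twist":[0,0,0],"claw":0},
  {"dp":[0,0,-1],"twist":[0,0,0],"claw":0},
  {"dp":[0,0,0],"twist":[0,0,0],"claw":0},
  {"dp":[0,0,0],"twist":[0,0,0],"claw":0},
])

```text
time_s: 11.15
position: [0.4896, 0.2194, 0.1988]
ee_rot: [2.687, 1.627, 0.007]
wrist_force: [0.2, 0.2, -0.6]
opening: 0.0854
gripper_force: 0.0
```

```bash
python3 go.py .591 -.227 .195
```

```text
t 11.15 pos [0.4896 0.2194 0.1988] q6 2.47 yaw 1.089 tilt z [ 0.0037  0.0021 -1.    ] steps [-17.43  14.84   0.16]
```

>>> carry_out([
  {"dp":[-0.92,0.78,0],"twist":[0,0,0],"claw":0},
  {"dp":[-0.92,0.78,0],"twist":[0,0,0],"claw":0},
  {"dp":[-0.92,0.78,0],"twist":[0,0,0],"claw":0},
  {"dp":[-0.92,0.78,0],"twist":[0,0,0],"claw":0},
  {"dp":[-0.92,0.78,0],"twist":[0,0,0],"claw":0},
  {"dp":[-0.92,0.78,0],"twist":[0,0,0],"claw":0},
  {"dp":[-0.92,0.78,0],"twist":[0,0,0],"claw":0},
  {"dp":[-0.92,0.78,0],"twist":[0,0,0],"claw":0},
  {"dp":[-0.92,0.78,0],"twist":[0,0,0],"claw":0},
  {"dp":[-0.92,0.78,0],"twist":[0,0,0],"claw":0},
  {"dp":[-0.92,0.78,0],"twist":[0,0,0],"claw":0},
  {"dp":[-0.92,0.78,0],"twist":[0,0,0],"claw":0},
  {"dp":[-0.92,0.78,0],"twist":[0,0,0],"claw":0},
  {"dp":[-0.92,0.78,0],"twist":[0,0,0],"claw":0},
  {"dp":[-0.92,0.78,0],"twist":[0,0,0],"claw":0},
  {"dp":[-0.92,0.78,0],"twist":[0,0,0],"claw":0},
  {"dp":[-0.92,0.78,0],"twist":[0,0,0],"claw":0},
  {"dp":[-0.92,0.78,0],"twist":[0,0,0],"claw":0},
  {"dp":[0,0,0],"twist":[0,0,0],"claw":0},
  {"dp":[0,0,0],"twist":[0,0,0],"claw":0},
])

```text
time_s: 12.82
position: [0.5838, -0.2052, 0.1956]
ee_rot: [-2.687, -1.624, -0.0]
wrist_force: [0.0, 0.4, 0.2]
opening: 0.085
gripper_force: 0.0
```

```bash
python3 go.py .591 -.227 .112
python3 - <<'E'
from h import *
from rig import robot, imaging
c=imaging.capture("wrist"); np.savez("w6.npz",**c)
cv2.imwrite("pics/w6.png",c["pixels"][:,:,::-1])
for k in("ycup","navy"):print([(b[0],b[1].round()) for b in blobs(c["pixels"],k,200)[0]])
E
```

```text
t 12.8167 pos [ 0.5838 -0.2052  0.1956] q6 1.72 yaw 1.087 tilt z [-9.0e-04  1.9e-03 -1.0e+00] steps [-0.8   0.83  4.18]
[(array([ 194,   79,   55,   55, 2341], dtype=int32), array([221., 106.])), (array([ 249,  158,   59,   70, 2749], dtype=int32), array([276., 195.]))]
[(array([ 112,  136,   46,   49, 1550], dtype=int32), array([135., 160.]))]
```

View pics/w6.png

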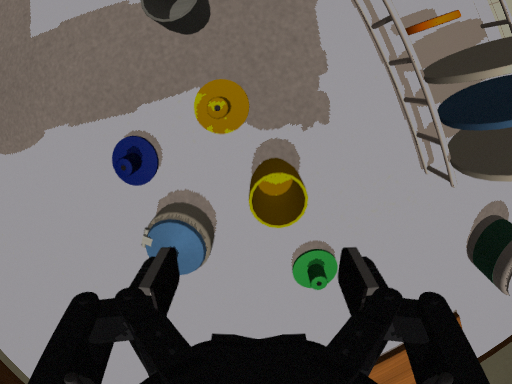

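The yellow cup's rim is at (278,200), the yellow lid at (221,106), the navy lid at (135,160) and the green lid at (316,270).

```bash
python3 - <<'E'
from h import *
c=dict(np.load("w6.npz"))
print(onz(c,(278,199.5),.08,True)); print(fit(c,comp(c,"ycup",(278,215)),.08,.028,1))
for k,uv in(("ycup",(205,110)),("navy",(145,165))): print(k,fit(c,comp(c,k,uv),.018,.03))
E
python3 go.py .592 -.226 .112
```

```text
[ 0.59250166 -0.22597828  0.08      ]
(array([ 0.592399  , -0.22594121]), array([ 0.59206697, -0.22700421,  0.02711998]))
ycup (array([ 0.57950005, -0.12460264]), array([ 0.57952228, -0.1245862 ,  0.02942275]))
navy (array([ 0.45844061, -0.12722272]), array([ 0.4584853 , -0.12721785,  0.02925048]))
t 12.8667 pos [ 0.5837 -0.2043  0.1959] q6 1.72 yaw 1.088 tilt z [-6.e-04  2.e-03 -1.e+00] steps [-0.77  0.88  4.19]
```

>>> carry_out([
  {"dp":[-0.78,0.88,0],"twist":[0,0,0],"claw":0},
  {"dp":[0,0,0.6],"twist":[0,0,0],"claw":0},
  {"dp":[0,0,1],"twist":[0,0,0],"claw":0},
  {"dp":[0,0,1],"twist":[0,0,0],"claw":0},
  {"dp":[0,0,1],"twist":[0,0,0],"claw":0},
  {"dp":[0,0,1],"twist":[0,0,0],"claw":0},
  {"dp":[0,0,1],"twist":[0,0,0],"claw":0},
  {"dp":[0,0,1],"twist":[0,0,0],"claw":0},
  {"dp":[0,0,0.8],"twist":[0,0,0],"claw":0},
  {"dp":[0,0,0.2],"twist":[0,0,0],"claw":0},
  {"dp":[0,0,0],"twist":[0,0,0],"claw":0},
  {"dp":[0,0,0],"twist":[0,0,0],"claw":0},
])

```text
time_s: 13.87
position: [0.5931, -0.2256, 0.0456]
ee_rot: [-2.686, -1.628, -0.003]
wrist_force: [-0.2, -0.0, 0.4]
opening: 0.0856
gripper_force: 0.0
```

>>> carry_out([
  {"dp":[0,0,0],"twist":[0,0,0],"claw":1},
  {"dp":[0,0,0],"twist":[0,0,0],"claw":1},
  {"dp":[0,0,0],"twist":[0,0,0],"claw":1},
  {"dp":[0,0,0],"twist":[0,0,0],"claw":1},
  {"dp":[0,0,0],"twist":[0,0,0],"claw":1},
  {"dp":[0,0,0],"twist":[0,0,0],"claw":1},
  {"dp":[0,0,0],"twist":[0,0,0],"claw":1},
  {"dp":[0,0,0],"twist":[0,0,0],"claw":1},
  {"dp":[0,0,-0.5],"twist":[0,0,0],"claw":1},
  {"dp":[0,0,-1],"twist":[0,0,0],"claw":1},
  {"dp":[0,0,-1],"twist":[0,0,0],"claw":1},
  {"dp":[0,0,-1],"twist":[0,0,0],"claw":1},
  {"dp":[0,0,-1],"twist":[0,0,0],"claw":1},
  {"dp":[0,0,-1],"twist":[0,0,0],"claw":1},
  {"dp":[0,0,-0.5],"twist":[0,0,0],"claw":1},
  {"dp":[0,0,0],"twist":[0,0,0],"claw":1},
  {"dp":[0,0,0],"twist":[0,0,0],"claw":1},
])

```text
time_s: 15.28
position: [0.5929, -0.2265, 0.1652]
ee_rot: [2.687, 1.627, 0.003]
wrist_force: [-0.5, -0.0, -1.2]
opening: 0.0558
gripper_force: 63.4
```

```bash
python3 go.py .458 .337 .165
```

```text
t 15.2833 pos [ 0.5929 -0.2265  0.1652] q6 1.69 yaw 1.089 tilt z [ 2.1e-03  7.0e-04 -1.0e+00] steps [ 2.184e+01 -1.904e+01  2.000e-02]
```

>>> carry_out([
  {"dp":[0.5,-0.43,0],"twist":[0,0,0],"claw":1},
  {"dp":[0.99,-0.86,0],"twist":[0,0,0],"claw":1},
  {"dp":[0.99,-0.86,0],"twist":[0,0,0],"claw":1},
  {"dp":[0.99,-0.86,0],"twist":[0,0,0],"claw":1},
  {"dp":[0.99,-0.86,0],"twist":[0,0,0],"claw":1},
  {"dp":[0.99,-0.86,0],"twist":[0,0,0],"claw":1},
  {"dp":[0.99,-0.86,0],"twist":[0,0,0],"claw":1},
  {"dp":[0.99,-0.86,0],"twist":[0,0,0],"claw":1},
  {"dp":[0.99,-0.86,0],"twist":[0,0,0],"claw":1},
  {"dp":[0.99,-0.86,0],"twist":[0,0,0],"claw":1},
  {"dp":[0.99,-0.86,0],"twist":[0,0,0],"claw":1},
  {"dp":[0.99,-0.86,0],"twist":[0,0,0],"claw":1},
  {"dp":[0.99,-0.86,0],"twist":[0,0,0],"claw":1},
  {"dp":[0.99,-0.86,0],"twist":[0,0,0],"claw":1},
  {"dp":[0.99,-0.86,0],"twist":[0,0,0],"claw":1},
  {"dp":[0.99,-0.86,0],"twist":[0,0,0],"claw":1},
  {"dp":[0.99,-0.86,0],"twist":[0,0,0],"claw":1},
  {"dp":[0.5,-0.43,0],"twist":[0,0,0],"claw":1},
  {"dp":[0,0,0],"twist":[0,0,0],"claw":1},
  {"dp":[0,0,0],"twist":[0,0,0],"claw":1},
])

```text
time_s: 16.95
position: [0.4888, 0.2078, 0.1644]
ee_rot: [-2.686, -1.63, 0.0]
wrist_force: [0.0, -0.5, 0.4]
opening: 0.0554
gripper_force: 63.5
```

```bash
python3 go.py .458 .337 .165;  python3 - <<'E'
from h import *
from rig import robot, imaging
c=imaging.capture("wrist"); np.savez("w7.npz",**c)
cv2.imwrite("pics/w7.png",c["pixels"][:,:,::-1])
E
```

```text
t 16.95 pos [0.4888 0.2078 0.1644] q6 2.45 yaw 1.091 tilt z [-3.e-04  1.e-04 -1.e+00] steps [ 5.02 -4.35 -0.03]
```

View pics/w7.png

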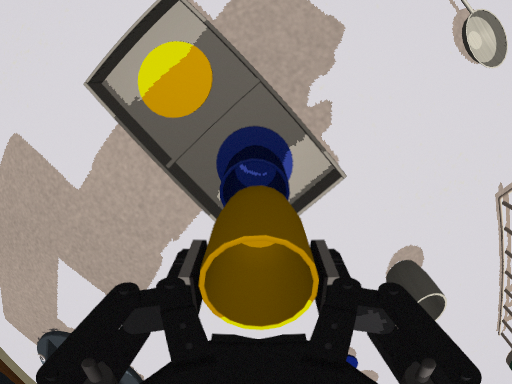

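The yellow cup is upright in the grip (rim at 259,281). The yellow mat at (175,79) is free, and the navy cup stands in its compartment at (254,185).

Run:
```python
from h import *
from rig import robot
c=dict(np.load("w7.npz")); s=robot.state(); M=R.from_rotvec(s["ee_rot"]).as_matrix(); p=s["position"]
cup=onz(c,(259,281),p[2]+.0344,True); print(M.T@(cup-p))
g=fit(c,comp(c,"ycup",(175,90)),.007,.04); print(g,(M.T@np.array([*(g[0]-cup[:2]),0])/.02).round(2))
```

```text
[ 0.00333936 -0.00124293 -0.03439954]
(array([0.45794927, 0.33679014]), array([0.45795406, 0.33678652, 0.03972784])) [ 4.86 -4.32  0.  ]
```

>>> carry_out([
  {"dp":[0.82,-0.72,0],"twist":[0,0,0],"claw":1},
  {"dp":[0.82,-0.72,0],"twist":[0,0,0],"claw":1},
  {"dp":[0.82,-0.72,0],"twist":[0,0,0],"claw":1},
  {"dp":[0.82,-0.72,0],"twist":[0,0,0],"claw":1},
  {"dp":[0.82,-0.72,0],"twist":[0,0,0],"claw":1},
  {"dp":[0.82,-0.72,0],"twist":[0,0,0],"claw":1},
  {"dp":[0,0,0],"twist":[0,0,0],"claw":1},
  {"dp":[0,0,0.8],"twist":[0,0,0],"claw":1},
  {"dp":[0,0,0.8],"twist":[0,0,0],"claw":1},
  {"dp":[0,0,0.8],"twist":[0,0,0],"claw":1},
  {"dp":[0,0,0],"twist":[0,0,0],"claw":1},
  {"dp":[0,0,0],"twist":[0,0,0],"claw":1},
])

```text
time_s: 18.0
position: [0.4588, 0.3333, 0.1168]
ee_rot: [2.688, 1.625, -0.001]
wrist_force: [0.1, -0.2, 0.1]
opening: 0.0552
gripper_force: 63.5
```

```bash
python3 go.py .4565 .3355 .0525
```

```text
t 18.0 pos [0.4588 0.3333 0.1168] q6 2.68 yaw 1.088 tilt z [-4.e-04 -4.e-04 -1.e+00] steps [ 0.05 -0.15  3.22]
```

>>> carry_out([
  {"dp":[0.04,-0.12,0.9],"twist":[0,0,0],"claw":1},
  {"dp":[0,0,0.9],"twist":[0,0,0],"claw":1},
  {"dp":[0,0,0.8],"twist":[0,0,0],"claw":1},
  {"dp":[0,0,0.4],"twist":[0,0,0],"claw":1},
  {"dp":[0,0,0.1],"twist":[0,0,0],"claw":1},
  {"dp":[0,0,0],"twist":[0,0,0],"claw":1},
  {"dp":[0,0,0],"twist":[0,0,0],"claw":1},
])

```text
time_s: 18.58
position: [0.4578, 0.337, 0.0564]
ee_rot: [-2.687, -1.627, -0.005]
wrist_force: [-0.1, -0.2, -0.0]
opening: 0.055
gripper_force: 63.5
```

>>> carry_out([
  {"dp":[0,0,0.08],"twist":[0,0,0],"claw":1},
  {"dp":[0,0,0.05],"twist":[0,0,0],"claw":1},
  {"dp":[0,0,0.05],"twist":[0,0,0],"claw":1},
  {"dp":[0,0,0],"twist":[0,0,0],"claw":1},
  {"dp":[0,0,0],"twist":[0,0,0],"claw":1},
])

```text
time_s: 19.0
position: [0.4577, 0.3372, 0.0536]
ee_rot: [-2.687, -1.627, -0.006]
wrist_force: [-2.5, -2.3, 12.4]
opening: 0.0557
gripper_force: 64.8
```

>>> carry_out([
  {"dp":[0,0,-0.04],"twist":[0,0,0],"claw":1},
  {"dp":[0,0,0],"twist":[0,0,0],"claw":0},
  {"dp":[0,0,0],"twist":[0,0,0],"claw":0},
  {"dp":[0,0,0],"twist":[0,0,0],"claw":0},
  {"dp":[0,0,0],"twist":[0,0,0],"claw":0},
  {"dp":[0,0,0],"twist":[0,0,0],"claw":0},
  {"dp":[0,0,-0.5],"twist":[0,0,0],"claw":0},
  {"dp":[0,0,-1],"twist":[0,0,0],"claw":0},
  {"dp":[0,0,-1],"twist":[0,0,0],"claw":0},
  {"dp":[0,0,-1],"twist":[0,0,0],"claw":0},
  {"dp":[0,0,-1],"twist":[0,0,0],"claw":0},
  {"dp":[0,0,-1],"twist":[0,0,0],"claw":0},
  {"dp":[0,0,-1],"twist":[0,0,0],"claw":0},
  {"dp":[-0.8,0.4,-1],"twist":[0,0,0],"claw":0},
  {"dp":[-0.8,0.6,0],"twist":[0,0,0],"claw":0},
  {"dp":[-0.8,0.6,0],"twist":[0,0,0],"claw":0},
  {"dp":[-0.8,0.6,0],"twist":[0,0,0],"claw":0},
  {"dp":[-0.8,0.6,0],"twist":[0,0,0],"claw":0},
  {"dp":[0,0,0],"twist":[0,0,0],"claw":0},
  {"dp":[0,0,0],"twist":[0,0,0],"claw":0},
])

```text
time_s: 20.67
position: [0.4697, 0.2391, 0.2033]
ee_rot: [-2.688, -1.625, -0.004]
wrist_force: [-1.1, -0.0, 0.4]
opening: 0.0854
gripper_force: 0.0
```

```bash
python3 go.py .4585 -.1272 .2;  python3 - <<'E'
from h import *
from rig import robot, imaging
c=imaging.capture("wrist"); np.savez("w8.npz",**c)
cv2.imwrite("pics/w8.png",c["pixels"][:,:,::-1])
E
```

```text
t 20.6667 pos [0.4697 0.2391 0.2033] q6 2.53 yaw 1.087 tilt z [ 0.0018  0.0015 -1.    ] steps [-16.48   8.02   0.14]
```

View pics/w8.png

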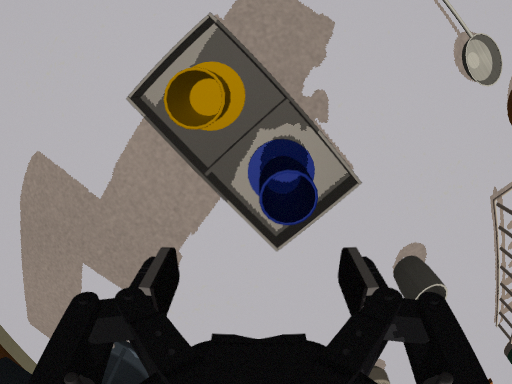

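Both cups stand on their mats: the yellow rim is at (195,98) and the navy rim at (288,197). I'll compute their positions.

Run:
```python
from h import *
c=dict(np.load("w8.npz"))
for uv in((195.5,98),(288.5,197)): print(onz(c,uv,.087,True).round(4))
```

```text
[0.4577 0.3358 0.087 ]
[0.4885 0.2157 0.087 ]
```

>>> carry_out([
  {"dp":[-0.97,0.47,0],"twist":[0,0,0],"claw":0},
  {"dp":[-0.97,0.47,0],"twist":[0,0,0],"claw":0},
  {"dp":[-0.97,0.47,0],"twist":[0,0,0],"claw":0},
  {"dp":[-0.97,0.47,0],"twist":[0,0,0],"claw":0},
  {"dp":[-0.97,0.47,0],"twist":[0,0,0],"claw":0},
  {"dp":[-0.97,0.47,0],"twist":[0,0,0],"claw":0},
  {"dp":[-0.97,0.47,0],"twist":[0,0,0],"claw":0},
  {"dp":[-0.97,0.47,0],"twist":[0,0,0],"claw":0},
  {"dp":[-0.97,0.47,0],"twist":[0,0,0],"claw":0},
  {"dp":[-0.97,0.47,0],"twist":[0,0,0],"claw":0},
  {"dp":[-0.97,0.47,0],"twist":[0,0,0],"claw":0},
  {"dp":[-0.97,0.47,0],"twist":[0,0,0],"claw":0},
  {"dp":[-0.97,0.47,0],"twist":[0,0,0],"claw":0},
  {"dp":[-0.97,0.47,0],"twist":[0,0,0],"claw":0},
  {"dp":[-0.97,0.47,0],"twist":[0,0,0],"claw":0},
  {"dp":[-0.97,0.47,0],"twist":[0,0,0],"claw":0},
  {"dp":[-0.97,0.47,0],"twist":[0,0,0],"claw":0},
  {"dp":[0,0,0],"twist":[0,0,0],"claw":0},
  {"dp":[0,0,0],"twist":[0,0,0],"claw":0},
])

```text
time_s: 22.3
position: [0.4587, -0.1266, 0.2021]
ee_rot: [-2.688, -1.626, -0.003]
wrist_force: [-0.3, 0.2, 0.7]
opening: 0.0854
gripper_force: 0.0
```

```bash
python3 go.py .4585 -.1272 .022
```

```text
t 22.3 pos [ 0.4587 -0.1266  0.2021] q6 1.78 yaw 1.088 tilt z [ 0.0012  0.0014 -1.    ] steps [-0.05  0.    9.01]
```

>>> carry_out([
  {"dp":[-0.05,0,1],"twist":[0,0,0],"claw":0},
  {"dp":[0,0,1],"twist":[0,0,0],"claw":0},
  {"dp":[0,0,1],"twist":[0,0,0],"claw":0},
  {"dp":[0,0,1],"twist":[0,0,0],"claw":0},
  {"dp":[0,0,1],"twist":[0,0,0],"claw":0},
  {"dp":[0,0,1],"twist":[0,0,0],"claw":0},
  {"dp":[0,0,1],"twist":[0,0,0],"claw":0},
  {"dp":[0,0,0.8],"twist":[0,0,0],"claw":0},
  {"dp":[0,0,0.6],"twist":[0,0,0],"claw":0},
  {"dp":[0,0,0.4],"twist":[0,0,0],"claw":0},
  {"dp":[0,0,0.15],"twist":[0,0,0],"claw":0},
  {"dp":[0,0,0],"twist":[0,0,0],"claw":0},
  {"dp":[0,0,0],"twist":[0,0,0],"claw":0},
])

```text
time_s: 23.38
position: [0.4585, -0.1269, 0.0236]
ee_rot: [2.687, 1.628, 0.003]
wrist_force: [0.4, -0.2, -0.1]
opening: 0.0854
gripper_force: 0.0
```

>>> carry_out([
  {"dp":[0,0,0],"twist":[0,0,0],"claw":1},
  {"dp":[0,0,0],"twist":[0,0,0],"claw":1},
  {"dp":[0,0,0],"twist":[0,0,0],"claw":1},
  {"dp":[0,0,0],"twist":[0,0,0],"claw":1},
  {"dp":[0,0,0],"twist":[0,0,0],"claw":1},
  {"dp":[0,0,0],"twist":[0,0,0],"claw":1},
  {"dp":[0,0,0],"twist":[0,0,0],"claw":1},
  {"dp":[0,0,0],"twist":[0,0,0],"claw":1},
  {"dp":[0,0,0],"twist":[0,0,0],"claw":1},
  {"dp":[0,0,0],"twist":[0,0,0],"claw":1},
  {"dp":[0,0,0],"twist":[0,0,0],"claw":1},
  {"dp":[0,0,0],"twist":[0,0,0],"claw":1},
])

```text
time_s: 24.38
position: [0.4581, -0.1273, 0.0233]
ee_rot: [2.687, 1.627, 0.003]
wrist_force: [-0.7, 0.3, 5.3]
opening: 0.0203
gripper_force: 58.5
```

>>> carry_out([
  {"dp":[0,0,-0.5],"twist":[0,0,0],"claw":1},
  {"dp":[0,0,-1],"twist":[0,0,0],"claw":1},
  {"dp":[0,0,-1],"twist":[0,0,0],"claw":1},
  {"dp":[0,0,-1],"twist":[0,0,0],"claw":1},
  {"dp":[0,0,-1],"twist":[0,0,0],"claw":1},
  {"dp":[0,0,-1],"twist":[0,0,0],"claw":1},
  {"dp":[0,0,-1],"twist":[0,0,0],"claw":1},
  {"dp":[0,0,-0.5],"twist":[0,0,0],"claw":1},
  {"dp":[0,0,0],"twist":[0,0,0],"claw":1},
  {"dp":[0,0,0],"twist":[0,0,0],"claw":1},
])

```text
time_s: 25.22
position: [0.458, -0.1274, 0.163]
ee_rot: [2.687, 1.627, 0.003]
wrist_force: [-0.2, 0.1, -0.3]
opening: 0.0203
gripper_force: 58.8
```

```bash
python3 go.py .4888 .218 .165
```

```text
t 25.2167 pos [ 0.458  -0.1274  0.163 ] q6 1.78 yaw 1.089 tilt z [ 1.8e-03  9.0e-04 -1.0e+00] steps [16.02 -6.64 -0.08]
```

>>> carry_out([
  {"dp":[0.94,-0.39,0],"twist":[0,0,0],"claw":1},
  {"dp":[0.94,-0.39,0],"twist":[0,0,0],"claw":1},
  {"dp":[0.94,-0.39,0],"twist":[0,0,0],"claw":1},
  {"dp":[0.94,-0.39,0],"twist":[0,0,0],"claw":1},
  {"dp":[0.94,-0.39,0],"twist":[0,0,0],"claw":1},
  {"dp":[0.94,-0.39,0],"twist":[0,0,0],"claw":1},
  {"dp":[0.94,-0.39,0],"twist":[0,0,0],"claw":1},
  {"dp":[0.94,-0.39,0],"twist":[0,0,0],"claw":1},
  {"dp":[0.94,-0.39,0],"twist":[0,0,0],"claw":1},
  {"dp":[0.94,-0.39,0],"twist":[0,0,0],"claw":1},
  {"dp":[0.94,-0.39,0],"twist":[0,0,0],"claw":1},
  {"dp":[0.94,-0.39,0],"twist":[0,0,0],"claw":1},
  {"dp":[0.94,-0.39,0],"twist":[0,0,0],"claw":1},
  {"dp":[0.94,-0.39,0],"twist":[0,0,0],"claw":1},
  {"dp":[0.94,-0.39,0],"twist":[0,0,0],"claw":1},
  {"dp":[0.94,-0.39,0],"twist":[0,0,0],"claw":1},
  {"dp":[0.94,-0.39,0],"twist":[0,0,0],"claw":1},
  {"dp":[0,0,0],"twist":[0,0,0],"claw":1},
  {"dp":[0,0,0],"twist":[0,0,0],"claw":1},
])

```text
time_s: 26.8
position: [0.4877, 0.2177, 0.1619]
ee_rot: [-2.685, -1.629, 0.002]
wrist_force: [-0.3, -0.2, -1.4]
opening: 0.0201
gripper_force: 58.8
```

```bash
python3 go.py .4888 .218 .097;  python3 - <<'E'
from h import *
from rig import robot, imaging
c=imaging.capture("wrist"); np.savez("w9.npz",**c)
cv2.imwrite("pics/w9.png",c["pixels"][:,:,::-1])
E
```

```text
t 26.8 pos [0.4877 0.2177 0.1619] q6 2.47 yaw 1.091 tilt z [-1.1e-03 -1.0e-04 -1.0e+00] steps [0.04 0.04 3.24]
```

View pics/w9.png

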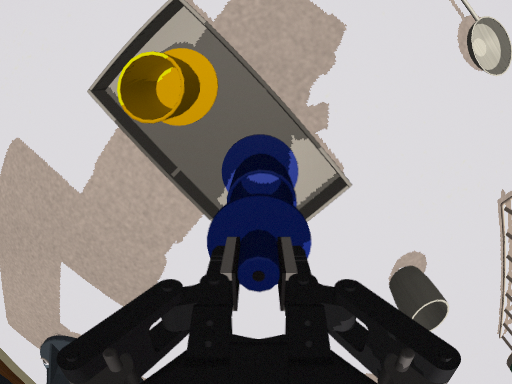

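The lid is held level with its flange at (259,240), lined up with the navy cup. Lowering.

>>> carry_out([
  {"dp":[0.04,0.04,0.8],"twist":[0,0,0],"claw":1},
  {"dp":[0,0,0.8],"twist":[0,0,0],"claw":1},
  {"dp":[0,0,0.7],"twist":[0,0,0],"claw":1},
  {"dp":[0,0,0.4],"twist":[0,0,0],"claw":1},
  {"dp":[0,0,0.3],"twist":[0,0,0],"claw":1},
  {"dp":[0,0,0],"twist":[0,0,0],"claw":1},
  {"dp":[0,0,0],"twist":[0,0,0],"claw":1},
])

```text
time_s: 27.43
position: [0.4897, 0.2173, 0.1036]
ee_rot: [-2.687, -1.627, -0.002]
wrist_force: [-0.1, -0.9, 0.5]
opening: 0.02
gripper_force: 58.7
```

>>> carry_out([
  {"dp":[0,0,0.15],"twist":[0,0,0],"claw":1},
  {"dp":[0,0,0.1],"twist":[0,0,0],"claw":1},
  {"dp":[0,0,0.1],"twist":[0,0,0],"claw":1},
  {"dp":[0,0,0.05],"twist":[0,0,0],"claw":1},
  {"dp":[0,0,0],"twist":[0,0,0],"claw":1},
  {"dp":[0,0,0],"twist":[0,0,0],"claw":1},
])

```text
time_s: 27.93
position: [0.4898, 0.2177, 0.0964]
ee_rot: [2.687, 1.627, 0.004]
wrist_force: [-1.1, -2.3, 8.7]
opening: 0.0201
gripper_force: 59.7
```

>>> carry_out([
  {"dp":[0,0,0.08],"twist":[0,0,0],"claw":1},
  {"dp":[0,0,0],"twist":[0,0,0],"claw":1},
  {"dp":[0,0,0],"twist":[0,0,0],"claw":1},
])

```text
time_s: 28.18
position: [0.4902, 0.218, 0.0963]
ee_rot: [2.687, 1.627, 0.007]
wrist_force: [-5.2, -3.3, 23.8]
opening: 0.0205
gripper_force: 61.3
```

Seated: it is hard against the rim at the expected height, 0.0963. I'll release, rise, and start towards the yellow lid.

>>> carry_out([
  {"dp":[0,0,-0.09],"twist":[0,0,0],"claw":1},
  {"dp":[0,0,0],"twist":[0,0,0],"claw":0},
  {"dp":[0,0,0],"twist":[0,0,0],"claw":0},
  {"dp":[0,0,0],"twist":[0,0,0],"claw":0},
  {"dp":[0,0,0],"twist":[0,0,0],"claw":0},
  {"dp":[0,0,0],"twist":[0,0,0],"claw":0},
  {"dp":[0,0,0],"twist":[0,0,0],"claw":0},
  {"dp":[0,0,0],"twist":[0,0,0],"claw":0},
  {"dp":[0,0,-0.5],"twist":[0,0,0],"claw":0},
  {"dp":[0,0,-1],"twist":[0,0,0],"claw":0},
  {"dp":[0,0,-1],"twist":[0,0,0],"claw":0},
  {"dp":[0,0,-1],"twist":[0,0,0],"claw":0},
  {"dp":[0,0,-1],"twist":[0,0,0],"claw":0},
  {"dp":[0,0,-0.5],"twist":[0,0,0],"claw":0},
  {"dp":[0,0,0],"twist":[0,0,0],"claw":0},
  {"dp":[0,0,0],"twist":[0,0,0],"claw":0},
])

```text
time_s: 29.52
position: [0.4896, 0.2177, 0.1958]
ee_rot: [-2.687, -1.627, -0.004]
wrist_force: [-1.5, -0.8, -1.0]
opening: 0.0853
gripper_force: 0.0
```

```bash
python3 go.py .5795 -.1247 .2
```

```text
t 29.5167 pos [0.4896 0.2177 0.1958] q6 2.47 yaw 1.089 tilt z [ 0.0019  0.0014 -1.    ] steps [-13.09  11.91  -0.22]
```

14 rows of (-0.935, 0.85).

>>> carry_out([
  {"dp":[-0.93,0.85,0],"twist":[0,0,0],"claw":0},
  {"dp":[-0.93,0.85,0],"twist":[0,0,0],"claw":0},
  {"dp":[-0.93,0.85,0],"twist":[0,0,0],"claw":0},
  {"dp":[-0.93,0.85,0],"twist":[0,0,0],"claw":0},
  {"dp":[-0.93,0.85,0],"twist":[0,0,0],"claw":0},
  {"dp":[-0.93,0.85,0],"twist":[0,0,0],"claw":0},
  {"dp":[-0.93,0.85,0],"twist":[0,0,0],"claw":0},
  {"dp":[-0.93,0.85,0],"twist":[0,0,0],"claw":0},
  {"dp":[-0.93,0.85,0],"twist":[0,0,0],"claw":0},
  {"dp":[-0.93,0.85,0],"twist":[0,0,0],"claw":0},
  {"dp":[-0.93,0.85,0],"twist":[0,0,0],"claw":0},
  {"dp":[-0.93,0.85,0],"twist":[0,0,0],"claw":0},
  {"dp":[-0.93,0.85,0],"twist":[0,0,0],"claw":0},
  {"dp":[-0.93,0.85,0],"twist":[0,0,0],"claw":0},
  {"dp":[0,0,0],"twist":[0,0,0],"claw":0},
  {"dp":[0,0,0],"twist":[0,0,0],"claw":0},
])

```text
time_s: 30.85
position: [0.5791, -0.1244, 0.1936]
ee_rot: [-2.687, -1.623, 0.001]
wrist_force: [0.1, 0.2, -0.3]
opening: 0.0856
gripper_force: 0.0
```

```bash
python3 go.py .5795 -.1247 .0235
```

```text
t 30.85 pos [ 0.5791 -0.1244  0.1936] q6 1.84 yaw 1.087 tilt z [-0.0015  0.0017 -1.    ] steps [-0.01  0.04  8.5 ]
```

>>> carry_out([
  {"dp":[0,0.03,1],"twist":[0,0,0],"claw":0},
  {"dp":[0,0,1],"twist":[0,0,0],"claw":0},
  {"dp":[0,0,1],"twist":[0,0,0],"claw":0},
  {"dp":[0,0,1],"twist":[0,0,0],"claw":0},
  {"dp":[0,0,1],"twist":[0,0,0],"claw":0},
  {"dp":[0,0,1],"twist":[0,0,0],"claw":0},
  {"dp":[0,0,1],"twist":[0,0,0],"claw":0},
  {"dp":[0,0,0.8],"twist":[0,0,0],"claw":0},
  {"dp":[0,0,0.4],"twist":[0,0,0],"claw":0},
  {"dp":[0,0,0.2],"twist":[0,0,0],"claw":0},
  {"dp":[0,0,0],"twist":[0,0,0],"claw":0},
  {"dp":[0,0,0],"twist":[0,0,0],"claw":0},
])

```text
time_s: 31.85
position: [0.5807, -0.1233, 0.0279]
ee_rot: [2.687, 1.628, 0.003]
wrist_force: [0.2, 0.9, 1.0]
opening: 0.0854
gripper_force: 0.0
```

>>> carry_out([
  {"dp":[-0.08,0,0.22],"twist":[0,0,0],"claw":0},
  {"dp":[0,0,0],"twist":[0,0,0],"claw":0},
  {"dp":[0,0,0],"twist":[0,0,0],"claw":1},
  {"dp":[0,0,0],"twist":[0,0,0],"claw":1},
  {"dp":[0,0,0],"twist":[0,0,0],"claw":1},
  {"dp":[0,0,0],"twist":[0,0,0],"claw":1},
  {"dp":[0,0,0],"twist":[0,0,0],"claw":1},
  {"dp":[0,0,0],"twist":[0,0,0],"claw":1},
  {"dp":[0,0,0],"twist":[0,0,0],"claw":1},
  {"dp":[0,0,0],"twist":[0,0,0],"claw":1},
  {"dp":[0,0,0],"twist":[0,0,0],"claw":1},
  {"dp":[0,0,0],"twist":[0,0,0],"claw":1},
  {"dp":[0,0,0],"twist":[0,0,0],"claw":1},
  {"dp":[0,0,0],"twist":[0,0,0],"claw":1},
])

```text
time_s: 33.02
position: [0.5799, -0.1251, 0.0233]
ee_rot: [2.687, 1.627, 0.003]
wrist_force: [-0.6, -0.1, 5.5]
opening: 0.02
gripper_force: 58.7
```

>>> carry_out([
  {"dp":[0,0,-0.5],"twist":[0,0,0],"claw":1},
  {"dp":[0,0,-1],"twist":[0,0,0],"claw":1},
  {"dp":[0,0,-1],"twist":[0,0,0],"claw":1},
  {"dp":[0,0,-1],"twist":[0,0,0],"claw":1},
  {"dp":[0,0,-1],"twist":[0,0,0],"claw":1},
  {"dp":[0,0,-1],"twist":[0,0,0],"claw":1},
  {"dp":[0,0,-1],"twist":[0,0,0],"claw":1},
  {"dp":[0,0,-1],"twist":[0,0,0],"claw":1},
  {"dp":[0,0,-0.5],"twist":[0,0,0],"claw":1},
  {"dp":[0,0,0],"twist":[0,0,0],"claw":1},
  {"dp":[0,0,0],"twist":[0,0,0],"claw":1},
])

```text
time_s: 33.93
position: [0.5796, -0.1251, 0.1829]
ee_rot: [-2.687, -1.627, -0.003]
wrist_force: [-0.1, 0.4, 0.4]
opening: 0.02
gripper_force: 58.7
```

```bash
python3 go.py .4577 .3365 .18
```

```text
t 33.9333 pos [ 0.5796 -0.1251  0.1829] q6 1.84 yaw 1.089 tilt z [ 1.5e-03  9.0e-04 -1.0e+00] steps [ 17.63 -16.09   0.16]
```

>>> carry_out([
  {"dp":[0.98,-0.89,0],"twist":[0,0,0],"claw":1},
  {"dp":[0.98,-0.89,0],"twist":[0,0,0],"claw":1},
  {"dp":[0.98,-0.89,0],"twist":[0,0,0],"claw":1},
  {"dp":[0.98,-0.89,0],"twist":[0,0,0],"claw":1},
  {"dp":[0.98,-0.89,0],"twist":[0,0,0],"claw":1},
  {"dp":[0.98,-0.89,0],"twist":[0,0,0],"claw":1},
  {"dp":[0.98,-0.89,0],"twist":[0,0,0],"claw":1},
  {"dp":[0.98,-0.89,0],"twist":[0,0,0],"claw":1},
  {"dp":[0.98,-0.89,0],"twist":[0,0,0],"claw":1},
  {"dp":[0.98,-0.89,0],"twist":[0,0,0],"claw":1},
  {"dp":[0.98,-0.89,0],"twist":[0,0,0],"claw":1},
  {"dp":[0.98,-0.89,0],"twist":[0,0,0],"claw":1},
  {"dp":[0.98,-0.89,0],"twist":[0,0,0],"claw":1},
  {"dp":[0.98,-0.89,0],"twist":[0,0,0],"claw":1},
  {"dp":[0.98,-0.89,0],"twist":[0,0,0],"claw":1},
  {"dp":[0.98,-0.89,0],"twist":[0,0,0],"claw":1},
  {"dp":[0.98,-0.89,0],"twist":[0,0,0],"claw":1},
  {"dp":[0.98,-0.89,0],"twist":[0,0,0],"claw":1},
  {"dp":[0,0,0],"twist":[0,0,0],"claw":1},
  {"dp":[0,0,0],"twist":[0,0,0],"claw":1},
])

```text
time_s: 35.6
position: [0.458, 0.3366, 0.1815]
ee_rot: [2.685, 1.63, -0.002]
wrist_force: [-0.1, -0.2, -0.1]
opening: 0.0204
gripper_force: 58.8
```

```bash
python3 go.py .4577 .3365 .0963
```

```text
t 35.6 pos [0.458  0.3366 0.1815] q6 2.68 yaw 1.091 tilt z [-1.e-03 -7.e-04 -1.e+00] steps [-0.   -0.01  4.26]
```

>>> carry_out([
  {"dp":[0,0,0.9],"twist":[0,0,0],"claw":1},
  {"dp":[0,0,0.9],"twist":[0,0,0],"claw":1},
  {"dp":[0,0,0.9],"twist":[0,0,0],"claw":1},
  {"dp":[0,0,0.6],"twist":[0,0,0],"claw":1},
  {"dp":[0,0,0.4],"twist":[0,0,0],"claw":1},
  {"dp":[0,0,0.3],"twist":[0,0,0],"claw":1},
  {"dp":[0,0,0],"twist":[0,0,0],"claw":1},
  {"dp":[0,0,0],"twist":[0,0,0],"claw":1},
])

```text
time_s: 36.27
position: [0.4593, 0.3357, 0.1034]
ee_rot: [-2.688, -1.627, -0.002]
wrist_force: [-0.6, -0.1, 0.3]
opening: 0.0198
gripper_force: 58.8
```

>>> carry_out([
  {"dp":[0,0,0.15],"twist":[0,0,0],"claw":1},
  {"dp":[0,0,0.1],"twist":[0,0,0],"claw":1},
  {"dp":[0,0,0.1],"twist":[0,0,0],"claw":1},
  {"dp":[0,0,0.05],"twist":[0,0,0],"claw":1},
  {"dp":[0,0,0.05],"twist":[0,0,0],"claw":1},
  {"dp":[0,0,0],"twist":[0,0,0],"claw":1},
  {"dp":[0,0,0],"twist":[0,0,0],"claw":1},
])

```text
time_s: 36.85
position: [0.4594, 0.3366, 0.0962]
ee_rot: [-2.686, -1.627, -0.006]
wrist_force: [-3.4, -1.5, 14.8]
opening: 0.0203
gripper_force: 60.7
```

Seated at the expected height. A small extra push, then release and retreat.

>>> carry_out([
  {"dp":[0,0,0.05],"twist":[0,0,0],"claw":1},
  {"dp":[0,0,0],"twist":[0,0,0],"claw":1},
  {"dp":[0,0,0],"twist":[0,0,0],"claw":1},
])

```text
time_s: 37.1
position: [0.4597, 0.3368, 0.0962]
ee_rot: [-2.686, -1.627, -0.008]
wrist_force: [-5.7, -1.9, 24.6]
opening: 0.0198
gripper_force: 61.5
```

>>> carry_out([
  {"dp":[0,0,-0.09],"twist":[0,0,0],"claw":1},
  {"dp":[0,0,0],"twist":[0,0,0],"claw":0},
  {"dp":[0,0,0],"twist":[0,0,0],"claw":0},
  {"dp":[0,0,0],"twist":[0,0,0],"claw":0},
  {"dp":[0,0,0],"twist":[0,0,0],"claw":0},
  {"dp":[0,0,0],"twist":[0,0,0],"claw":0},
  {"dp":[0,0,0],"twist":[0,0,0],"claw":0},
  {"dp":[0,0,0],"twist":[0,0,0],"claw":0},
  {"dp":[0,0,-0.5],"twist":[0,0,0],"claw":0},
  {"dp":[0,0,-1],"twist":[0,0,0],"claw":0},
  {"dp":[0,0,-1],"twist":[0,0,0],"claw":0},
  {"dp":[0,0,-1],"twist":[0,0,0],"claw":0},
  {"dp":[0,0,-1],"twist":[0,0,0],"claw":0},
  {"dp":[-0.8,0,-1],"twist":[0,0,0],"claw":0},
  {"dp":[-0.8,0,-0.5],"twist":[0,0,0],"claw":0},
  {"dp":[-0.8,0,0],"twist":[0,0,0],"claw":0},
  {"dp":[-0.8,0,0],"twist":[0,0,0],"claw":0},
  {"dp":[-0.8,0,0],"twist":[0,0,0],"claw":0},
  {"dp":[0,0,0],"twist":[0,0,0],"claw":0},
  {"dp":[0,0,0],"twist":[0,0,0],"claw":0},
])

```text
time_s: 38.77
position: [0.4221, 0.2649, 0.216]
ee_rot: [-2.688, -1.626, -0.005]
wrist_force: [0.3, 0.3, -0.0]
opening: 0.085
gripper_force: 0.0
```

Run:
```python
from h import *
from rig import imaging
a=imaging.capture("side")["pixels"][90:290,130:390]; w=imaging.capture("wrist")["pixels"]
o=np.vstack([cv2.resize(w[0:280],(512,280)),cv2.resize(a,(416,320))[:, :].repeat(1,1) if 0 else cv2.copyMakeBorder(cv2.resize(a,(416,320)),0,0,0,96,0)])
cv2.imwrite("pics/f.png",o[:,:,::-1])
```

```text
(no output)
```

View pics/f.png

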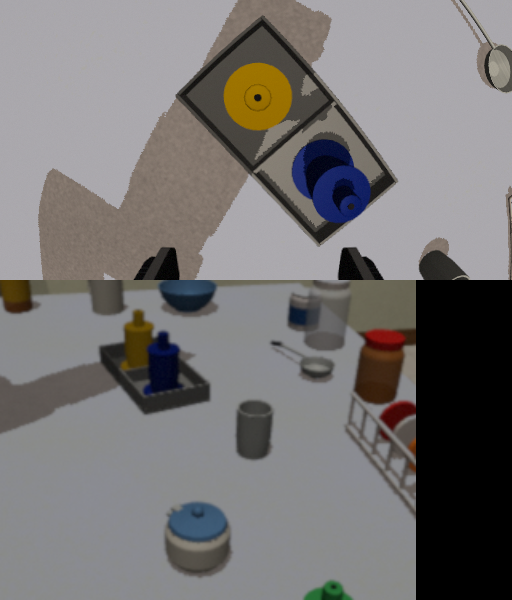

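Both cups stand upright in the caddy with level lids: yellow at (258,97) and navy at (341,194) in the wrist view. The tumbler, sugar pot and green lid look undisturbed. Handing in.

```bash
python3 -c "
from rig import workorder; print(workorder.close_job())"
```

```text
the job is handed in; nothing more can be done
None
```

I've handed the job in: both cups stand upright on their own mats, each closed with its own lid seated on the rim; on the first try at placing it, the navy cup pressed the caddy wall at about 16 N, so I lifted it and set it down again.

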